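# Switch off the power strip with one sweep of a fingertip

## Task

Class is over: run a fingertip along the row of six rocker switches on the power strip, from the cord end to the free end, keeping the hand close over the row until the last one, so that each in turn tips down on its free-end side and all six outlets are off. Use a light touch, leave the charger plugged in, and do not pick up or shift the glue gun, the cup wheel or the whiteboard eraser.

Things in the scene. Friction and masses are not known exactly. Their poses are not given: they have to be found in the camera images.
- strip: White six-outlet power strip, screwed to the table: 400 mm long (its y), 104 mm wide (its x), flat top 38 mm above the table; origin at the centre of its underside, z up. The cord leaves at its +y end; the -y end is the free end. Along the top run two parallel rows: six black rocker switches at x = -30 mm and six sockets at x = +22 mm.
- switch1 (a point): Pivot of rocker switch 1 (nearest the cord), mid-width, level with the strip's flat top; axes as the strip's. Each rocker is black, 28 mm long along the row (14 mm either side of its pivot) and 20 mm wide, with a shallow V-shaped top; pivots are 50 mm apart.
- switch2 (a point): Pivot of rocker switch 2 (counted from the cord), mid-width, level with the strip's flat top; axes as the strip's. On, as all are at first: the half towards the cord lies flush with the strip's flat top and the half towards the free end slopes up at 20 degrees, its outer end 4.8 mm proud. Off: the free-end half is flush, the cord-end half proud.
- switch3 (a point): Pivot of rocker switch 3 (counted from the cord), mid-width, level with the strip's flat top; axes as the strip's. Pressed down on its proud half (about 2 N at the outer end, more nearer the pivot) a rocker snaps over past mid-travel and stays.
- switch4 (a point): Pivot of rocker switch 4 (counted from the cord), mid-width, level with the strip's flat top; axes as the strip's. A fingertip sliding on the flat top, or up to 1.5 mm over it, from the cord end to the free end rides up each proud half and tips it over.
- switch5 (a point): Pivot of rocker switch 5 (counted from the cord), mid-width, level with the strip's flat top; axes as the strip's. The strip stands on rubber pads and gives about 0.1 mm per 1 N pushed down.
- switch6 (a point): Pivot of rocker switch 6 (nearest the free end), mid-width, level with the strip's flat top; axes as the strip's. On every rocker the cord-end (on) half bears a small white bar, the free-end (off) half a small white ring.
- rocker1 (a joint): Rocker 1: 0 rad = on (free-end half proud), 0.35 rad = off (free-end half flush); it snaps to one or the other.
- rocker2 (a joint): Rocker 2: 0 rad = on (free-end half proud), 0.35 rad = off (free-end half flush); it snaps to one or the other.
- rocker3 (a joint): Rocker 3: 0 rad = on (free-end half proud), 0.35 rad = off (free-end half flush); it snaps to one or the other.
- rocker4 (a joint): Rocker 4: 0 rad = on (free-end half proud), 0.35 rad = off (free-end half flush); it snaps to one or the other.
- rocker5 (a joint): Rocker 5: 0 rad = on (free-end half proud), 0.35 rad = off (free-end half flush); it snaps to one or the other.
- rocker6 (a joint): Rocker 6: 0 rad = on (free-end half proud), 0.35 rad = off (free-end half flush); it snaps to one or the other.
- charger_seat (a point): Socket 4, top face centre, where a white charger block (28 x 40 mm, 30 mm tall, its near face 38 mm from the line of switch pivots) is plugged in, standing on the strip.
- charger (a joint): How far the charger block is pulled up out of its socket, m (0 = plugged in).
- glue_gun: Grey hot-glue gun lying on its side, about 190 x 125 mm, 34 mm tall; origin under the barrel, which lies along its x, the handle towards its -y. Loose, beyond the strip's free end.
- cup_wheel: Student's wheel lying flat: white hub, five craft-stick spokes with clear caps at the ends, 200 mm across, 14 mm tall; origin under the hub. Loose, on the far side of the strip.
- eraser: Whiteboard eraser, 50 x 125 mm, 32 mm tall, grey felt under a black back; origin at the centre of its underside. Loose, on the near side of the strip.

How it is judged:
By the outcome, as a careful person would: the job done as asked, in the order asked, and still so for the second after the job is handed in, with the robot touching nothing.
It also fails if it takes over 48 s, if anything falls off the work surface, if the arm or the gripper's body presses on something with over 40 N, if the wrist force passes 120 N, or if a joint passes its speed limit or range.

## Robot

A 6-joint arm with a two-finger parallel gripper is mounted at the origin on the work surface. World frame = base frame: x ahead of the robot, y to its left, z up, the work surface at z = 0. Lengths are in m, angles in rad, forces in N, time in s.
With the tool pointing down it reaches from about 0.4 to 0.825 m from the base axis. Payload 7 kg.
Tool frame: the origin (TCP) lies midway between the tips of the shut fingers; the grasp point (between the pads) lies 19 mm behind it; z points along the fingers, y is the line along which they close (so a half turn about z gives the same grasp; the last joint's range is limited). The gripper opens to 85 mm and grips with 20 to 120 N. Pads are 22 mm wide; open, the fingers measure 114 mm over their backs; the gripper's body (76 mm by 85 mm) begins 54 mm behind the grasp point. The pads swing forward as they close: fully open they stand 13 mm farther back than shut.
Start: joints at [1.533, 0.359, 0.012, 0, -1.224, -0.288], TCP at [0.216, 0.639, 0.231] pointing down, gripper open.
Joint ranges: [-3.07, 3.07], [-1.43, 2.12], [-1.02, 1.25], [-3.03, 1.67], [-3.05, -0], [-3.03, 3.03]. Speed limits (rad/s): [2.39, 2.39, 3.01, 3.14, 3.14, 3.14].

## Interface

Orientations are given as [roll, pitch, yaw] about the fixed x, y, z axes, in that order (R = Rz(yaw) Ry(pitch) Rx(roll)).
In Python, from bench import telemetry, imaging, arm gives the robot as it stands.
- The arm moves only by the tool move_arm, never from a script. Its argument "steps" is a list that holds one entry, the list of rows, each a list of 7 numbers: the opening, from 0 (shut) to 1 (fully open), then the shift along the tool's x, y, z in m, then the turn, a rotation vector about the tool's x, y, z in degrees. A call has 1 to 5 rows; each row is the pose to reach, as a shift and turn from the pose commanded when the call began, along the tool's axes at that moment; what a row does not reach only later rows make up. A row lasts 1/12 s, in which the tool goes at most 41.7 mm and 7.16 degrees, less where a joint would pass 70% of its speed; a pose out of reach is approached as far as the arm can. A call with a gripper value outside its range is refused whole. The fingers move at their own pace and stop on an object; "grip_force" is the grip in N (left out, the last holds). Time passes only in rows, so rows that repeat a pose let the fingers close. It gives the time, the measured TCP pose, the force, the opening and the grip force at its end, in the units of the state.
- telemetry.state(): the state, without advancing time (a new reading comes with each control period).
- imaging.camera(name): name is "side" or "top"; returns the picture (480x640x3 uint8, red, green, blue); there is no depth.
- imaging.camera_params(name): a dict with "intrinsics" (3x3 intrinsics, pixels), "view" (4x4, takes a point from world to camera coordinates). Camera axes: x right, y down, z forward; pixel columns grow to the right and rows downward; lengths in m; the calibration is good to about 2 mm. A picture is of the moment at which its call begins. camera_params takes no time and is no camera call.
- arm.job_done(): hands the job in; it is judged then, once.
The state is a dict: "t": time; "joint_positions": joint angles; "joint_velocities": joint speeds; "effort": joint torques, N m; "position": TCP position; "eef_rot": TCP orientation; "force": force on the tool from outside, world axes, zero at the start; "ft_torque": the same for the moment, N m; "width": finger opening in m; "gripper_force": force on a finger pad.
Only numpy, scipy, OpenCV 4.12 (cv2) and the standard library are available. Lean on these libraries where they do the work, as an engineer would, in place of code of your own. Each camera call takes 0.05 s, during which the arm holds its last target. There are 200 camera calls.

## Working session

There is one attempt and no reset: what is moved stays moved. The work goes in short steps, Python scripts to look and compute and a tool call to move; the robot and the scene stay as the last step left them, time stands still between calls to the robot, and variables do not carry over. Pictures are saved under pics/ and viewed, at most 10 in all, crops included, and the job is handed in when it is done.

Besides the shell and the picture viewer there is one more tool, called by a JSON object that holds its "api" and its "payload". move_arm: Moves the arm, as the interface text tells. Its arguments: {"type":"object","properties":{"steps":{"type":"array","items":{"type":"array","items":{"type":"array","items":{"type":"number"}}}},"grip_force":{"type":"number"}},"required":["steps"]}

```bash
mkdir -p pics; python3 - <<'E'
from bench import telemetry, imaging
import cv2
for n in("top","side"):
    cv2.imwrite(f"pics/{n}0.png",imaging.camera(n)[:,:,::-1]); p=imaging.camera_params(n); print(n,p["intrinsics"],p["view"])
s=telemetry.state(); print(s["t"],s["position"],s["eef_rot"],s["width"],s["force"])
E
```

```text
top [[619.20130085   0.         320.66860813]
 [  0.         619.20130085 242.85817642]
 [  0.           0.           1.        ]] [[ 0.02262046 -0.99956249 -0.01905618 -0.06216741]
 [-0.98933211 -0.01963702 -0.14434809  0.56115763]
 [ 0.14391073  0.02211811 -0.98934346  1.03886928]
 [ 0.          0.          0.          1.        ]]
side [[444.85879295   0.         320.59960972]
 [  0.         444.85879295 235.38703551]
 [  0.           0.           1.        ]] [[ 0.7900406  -0.61281308  0.01720429 -0.50253629]
 [-0.47442517 -0.62892243 -0.61593614  0.2806841 ]
 [ 0.38827388  0.47845241 -0.78760821  0.69134695]
 [ 0.          0.          0.          1.        ]]
0.1 [0.21591536 0.63907416 0.23044569] [ 3.14007095e+00 -1.53361590e-04 -3.25916127e-01] 0.08520316649442618 [ 0.12912318  0.0194481  -0.69212503]
```

View pics/top0.png

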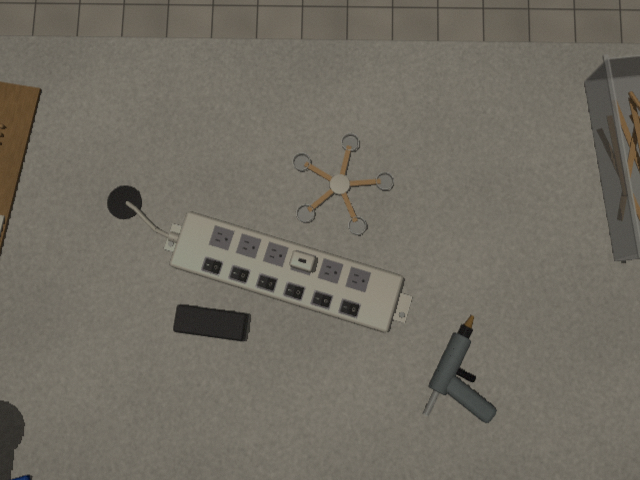

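View pics/side0.png

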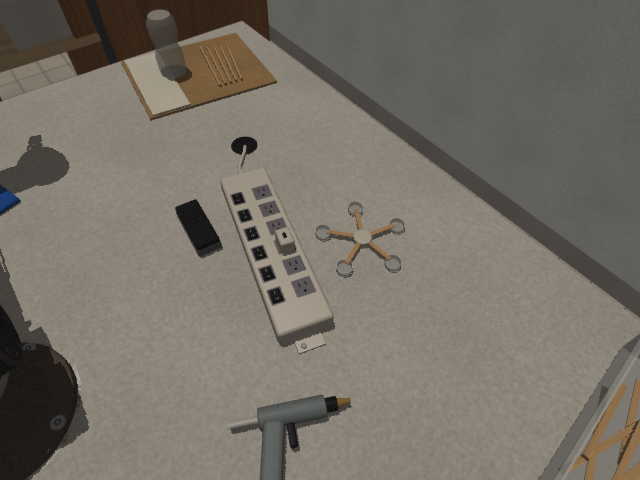

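The top view shows the switch row running from (212,266) at the cord end to (349,308) at the free end. The charger is at (303,260), the eraser at (212,322) on the near side, and the glue gun at (460,370). I'll enlarge crops from both cameras.

```bash
python3 - <<'E'
import cv2
t=cv2.imread("pics/top0.png")[235:335,195:365]; s=cv2.imread("pics/side0.png")[180:310,220:340]
cv2.imwrite("pics/tc.png",cv2.convertScaleAbs(cv2.resize(t,(782,460),interpolation=cv2.INTER_CUBIC),alpha=1.6))
cv2.imwrite("pics/sc.png",cv2.convertScaleAbs(cv2.resize(s,(552,598),interpolation=cv2.INTER_CUBIC),alpha=1.6))
E
```

```text
(no output)
```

View pics/tc.png

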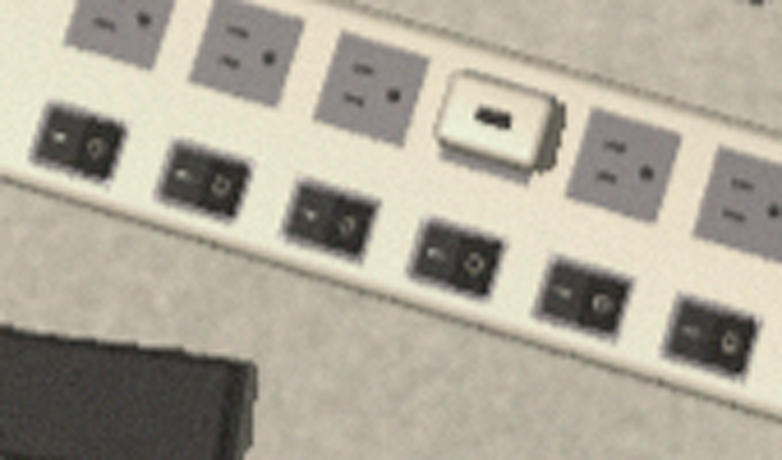

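View pics/sc.png

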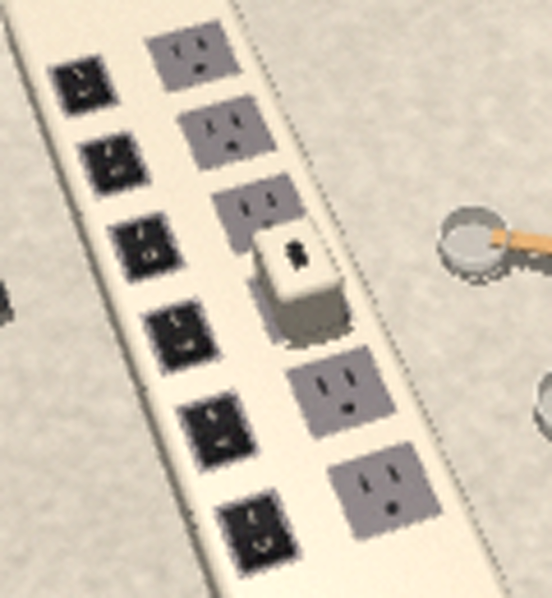

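In the top crop the switch centres run from (78,141) to (711,336). In the side crop they run from (83,85) to (258,532). All six are on, with the bars on the cord side. Next I'll fit the row.

```bash
cat > h.py <<'E'
import numpy as np
from bench import imaging
def cast(n,px,z):
    p=imaging.camera_params(n);V=np.array(p["view"]);R=V[:3,:3];c=-R.T@V[:3,3]
    px=np.atleast_2d(px).astype(float)
    d=np.c_[px,np.ones(len(px))]@np.linalg.inv(p["intrinsics"]).T@R
    return c+d*((z-c[2])/d[:,2])[:,None]
def proj(n,P):
    p=imaging.camera_params(n);V=np.array(p["view"]);q=np.atleast_2d(P)@V[:3,:3].T+V[:3,3]
    q=q@np.array(p["intrinsics"]).T;return q[:,:2]/q[:,2:]
E
python3 - <<'E'
from h import *
from scipy.optimize import least_squares
T=np.array([(78,141),(203,180),(331,220),(456,259),(583,297),(711,336)])/4.6+[195,235]-.4
S=np.array([(83,85),(114,163),(146,247),(181,335),(217,430),(258,532)])/4.6+[220,180]-.4
k=np.arange(6)[:,None]-2.5
def row(v):return np.array([v[0],v[1],.039])+.05*k*np.array([np.sin(v[2]),-np.cos(v[2]),0])
for c in (("top",T),),(("side",S),),(("top",T),("side",S)):
    r=least_squares(lambda v:np.concatenate([(proj(n,row(v))-q).ravel() for n,q in c]),[.45,0,-.3])
    print(r.x,np.abs(r.fun).max()); print(row(r.x)[[0,5]])
er=cast("top",[[177,306],[250,314],[246,341],[174,332]],.032);print("eraser",er)
E
```

```text
[ 0.48497646  0.01845833 -0.27640341] 0.3433571004462692
[[ 0.51908863  0.13871372  0.039     ]
 [ 0.45086429 -0.10179707  0.039     ]]
[ 0.4885262   0.01723526 -0.27658642] 0.16588339346253633
[[ 0.52266038  0.13748441  0.039     ]
 [ 0.45439202 -0.10301389  0.039     ]]
[ 0.48655758  0.01787354 -0.2753905 ] 1.1676033548626492
[[ 0.52054792  0.13816342  0.039     ]
 [ 0.45256723 -0.10241635  0.039     ]]
eraser [[0.44772129 0.1970932  0.032     ]
 [0.43671537 0.06943145 0.032     ]
 [0.39043317 0.07451957 0.032     ]
 [0.40292925 0.19978156 0.032     ]]
```

```bash
cat >> h.py <<'E'
from scipy.spatial.transform import Rotation as Ro
from bench import telemetry
u=np.array([np.sin(-.276),-np.cos(-.276),0]); P1=np.array([.5207,.1381,.038]); up=np.array([0,0,1.])
def rel(s,h,tilt=30,lat=0):
    """tool shift (mm), rotvec (deg) bringing tip's trailing edge to s m past pivot 1 along row, h m above strip top"""
    t=np.radians(tilt); x=u*np.cos(t)+up*np.sin(t); z=-u*np.sin(t)*-1*-1-up*np.cos(t)
    z=u*np.sin(t)-up*np.cos(t); R=np.c_[x,np.cross(z,x),z]
    p=P1+u*s+up*h+.011*x+np.cross(up,u)*lat
    st=telemetry.state(); R0=Ro.from_euler("xyz",st["eef_rot"]).as_matrix()
    print("t",st["t"],"pos",st["position"],"target",p,"shift mm",(R0.T@(p-st["position"])*1e3).round(2),"rot",np.degrees(Ro.from_matrix(R0.T@R).as_rotvec()).round(2),"F",st["force"],st["width"])
def edge():
    st=telemetry.state(); R0=Ro.from_euler("xyz",st["eef_rot"]).as_matrix(); e=np.array(st["position"])-.011*R0[:,0]-P1
    print("t",st["t"],"edge s,lat,h mm",(1e3*np.array([e@u,e@np.cross(up,u),e[2]])).round(2),"F",np.round(st["force"],2))
E
sed -i '/\*-1\*-1/s/; z=.*//' h.py
python3 -c "
from h import *
rel(-.035,.12,0);rel(-.035,.03)"
```

```text
t 0.1 pos [0.21591536 0.63907416 0.23044569] target [0.52724022 0.16119168 0.158     ] shift mm [447.93 352.94  73.05] rot [ 6.000e-02 -7.000e-02  8.714e+01] F [ 0.12912318  0.0194481  -0.69212503] 0.08520316649442618
t 0.1 pos [0.21591536 0.63907416 0.23044569] target [0.52764182 0.16260962 0.0735    ] shift mm [447.85 351.34 157.55] rot [-22.71  23.86  84.99] F [ 0.12912318  0.0194481  -0.69212503] 0.08520316649442618
```

{"api": "move_arm", "payload": {"steps": [[[0,0.448,0.352,0.07,0,0,87],[0,0.448,0.352,0.07,0,0,87],[0,0.448,0.352,0.07,0,0,87],[0,0.448,0.352,0.07,0,0,87],[0,0.448,0.352,0.07,0,0,87]]], "grip_force": 30}}

```text
t: 0.52
position: [0.3297, 0.4645, 0.2053]
eef_rot: [3.141, -0.0, -0.957]
force: [0.7, 1.0, 0.9]
width: 0.0257
gripper_force: 0.0
```

```bash
python3 -c "
from h import *
rel(-.035,.08)"
```

```text
t 0.5167 pos [0.32965885 0.46445944 0.20534549] target [0.52764182 0.16260962 0.1235    ] shift mm [360.76  12.14  81.93] rot [-13.32  27.95  49.81] F [0.7106999  1.00909264 0.92499761] 0.02573700955948158
```

{"api": "move_arm", "payload": {"steps": [[[0,0.36,0.012,0.082,-13.3,28,49.8],[0,0.36,0.012,0.082,-13.3,28,49.8],[0,0.36,0.012,0.082,-13.3,28,49.8],[0,0.36,0.012,0.082,-13.3,28,49.8],[0,0.36,0.012,0.082,-13.3,28,49.8]]]}}

```text
t: 0.93
position: [0.4423, 0.2957, 0.1596]
eef_rot: [3.083, -0.324, -1.481]
force: [0.2, 1.2, -0.3]
width: 0.0
gripper_force: 0.0
```

```bash
python3 -c "
from h import *
rel(-.035,.05)"
```

```text
t 0.9333 pos [0.44228431 0.29567987 0.15962638] target [0.52764182 0.16260962 0.0935    ] shift mm [111.84 -79.25 102.85] rot [-5.32 10.75 19.43] F [ 0.19970289  1.15173907 -0.31628018] 4.877612262851118e-06
```

{"api": "move_arm", "payload": {"steps": [[[0,0.112,-0.079,0.103,-5.3,10.8,19.4],[0,0.112,-0.079,0.103,-5.3,10.8,19.4],[0,0.112,-0.079,0.103,-5.3,10.8,19.4],[0,0.112,-0.079,0.103,-5.3,10.8,19.4],[0,0.112,-0.079,0.103,-5.3,10.8,19.4]]]}}

```text
t: 1.35
position: [0.5272, 0.1589, 0.0887]
eef_rot: [3.135, -0.53, -1.845]
force: [-1.0, 0.1, -0.3]
width: 0.0001
gripper_force: 0.0
```

```bash
python3 - <<'E'
from h import *
import cv2
rel(-.035,.01); edge()
t=imaging.camera("top")[200:340,150:370]; s=imaging.camera("side")[130:310,180:340]
a=cv2.resize(t,(660,420),interpolation=3);b=cv2.resize(s,(480,540),interpolation=3)
cv2.imwrite("pics/s1.png",cv2.convertScaleAbs(b[:,:,::-1],alpha=1.5))
E
```

```text
t 1.35 pos [0.52722369 0.15888196 0.08871884] target [0.52764182 0.16260962 0.0535    ] shift mm [-20.99   0.43  28.52] rot [ 0.31 -0.36  0.09] F [-1.01700694  0.05571724 -0.25698814] 0.00012502729112741774
t 1.35 edge s,lat,h mm [-31.26   0.6   45.16] F [-1.02  0.06 -0.26]
```

View pics/s1.png

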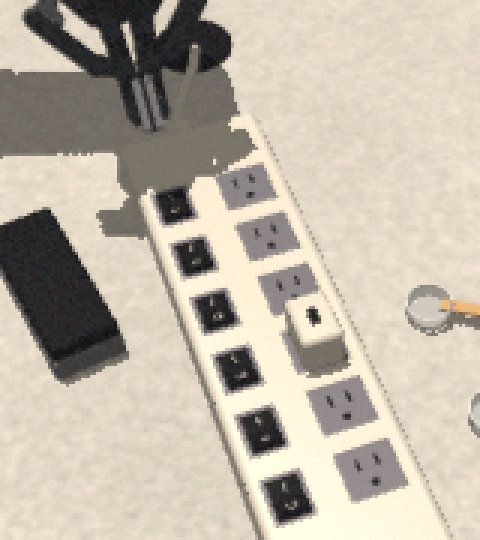

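The closed fingertips, at (150,125), hang over the cord end in line with the switch row. I'll lower them.

{"api": "move_arm", "payload": {"steps": [[[0,-0.02,0.0004,0.0285,0,0,0],[0,-0.02,0.0004,0.0285,0,0,0],[0,-0.023,0.0004,0.034,0,0,0],[0,-0.023,0.0004,0.034,0,0,0]]]}}

```text
t: 1.78
position: [0.5274, 0.1683, 0.0525]
eef_rot: [3.14, -0.522, -1.839]
force: [-0.2, -0.5, -0.1]
width: -0.0002
gripper_force: 0.0
```

```bash
python3 -c "
from h import *
edge(); rel(-.035,.001)"
```

```text
t 1.7833 edge s,lat,h mm [-40.41  -1.87   8.99] F [-0.21 -0.54 -0.1 ]
t 1.7833 pos [0.52738411 0.1682954  0.05247202] target [0.52764182 0.16260962 0.0445    ] shift mm [ 0.72 -1.77  9.61] rot [-0.13  0.08  0.37] F [-0.20640749 -0.53782383 -0.10147046] -0.00023365995588454512
```

{"api": "move_arm", "payload": {"steps": [[[0,-0.003,-0.0018,0.0052,0,0,0.3],[0,-0.0037,-0.0018,0.0065,0,0,0.3],[0,-0.0037,-0.0018,0.0065,0,0,0.3]]]}}

```text
t: 2.03
position: [0.5294, 0.1673, 0.045]
eef_rot: [-3.14, -0.522, -1.847]
force: [-0.5, 0.6, 0.3]
width: 0.0
gripper_force: 0.0
```

```bash
python3 -c "
from h import *
edge()"
```

```text
t 2.0333 edge s,lat,h mm [-40.01   0.44   1.51] F [-0.48  0.64  0.32]
```

{"api": "move_arm", "payload": {"steps": [[[0,-0.0005,0.0004,0.0009,0,0,0],[0,-0.0005,0.0004,0.0009,0,0,0]]]}}

```text
t: 2.2
position: [0.529, 0.1672, 0.0439]
eef_rot: [-3.14, -0.522, -1.847]
force: [-0.3, 0.1, 0.4]
width: -0.0001
gripper_force: 0.0
```

```bash
python3 -c "
from h import *
edge()"
```

```text
t 2.2 edge s,lat,h mm [-39.79   0.08   0.37] F [-0.28  0.1   0.41]
```

{"api": "move_arm", "payload": {"steps": [[[0,-0.0003,0,0.0005,0,0,0],[0,-0.0003,0,0.0005,0,0,0]]]}}

```text
t: 2.37
position: [0.529, 0.1671, 0.0431]
eef_rot: [-3.14, -0.522, -1.847]
force: [-0.0, -0.5, -0.8]
width: 0.0002
gripper_force: 0.0
```

```bash
python3 -c "
from h import *
edge()"
```

```text
t 2.3667 edge s,lat,h mm [-39.69   0.11  -0.39] F [-0.03 -0.46 -0.75]
```

{"api": "move_arm", "payload": {"steps": [[[0,-0.0003,0,0.0005,0,0,0],[0,-0.0003,0,0.0005,0,0,0]]]}}

```text
t: 2.53
position: [0.529, 0.167, 0.0424]
eef_rot: [-3.14, -0.522, -1.847]
force: [-0.2, 0.5, 1.0]
width: -0.0001
gripper_force: 0.0
```

```bash
python3 -c "
from h import *
edge()"
```

```text
t 2.5333 edge s,lat,h mm [-39.61   0.1   -1.13] F [-0.16  0.48  1.01]
```

{"api": "move_arm", "payload": {"steps": [[[0,-0.0003,0,0.0005,0,0,0],[0,-0.0003,0,0.0005,0,0,0]]]}}

```text
t: 2.7
position: [0.5291, 0.1671, 0.0419]
eef_rot: [-3.14, -0.522, -1.847]
force: [0.9, 0.8, 0.9]
width: -0.0002
gripper_force: 0.8
```

```bash
python3 -c "
from h import *
edge()"
```

```text
t 2.7 edge s,lat,h mm [-39.68   0.16  -1.57] F [0.86 0.82 0.9 ]
```

{"api": "move_arm", "payload": {"steps": [[[0,-0.0003,0,0.0005,0,0,0],[0,-0.0003,0,0.0005,0,0,0]]]}}

```text
t: 2.87
position: [0.5291, 0.1671, 0.0416]
eef_rot: [-3.14, -0.523, -1.847]
force: [-1.9, -0.3, 4.4]
width: -0.0001
gripper_force: 2.2
```

```bash
python3 -c "
from h import *
edge()"
```

```text
t 2.8667 edge s,lat,h mm [-39.67   0.17  -1.92] F [-1.91 -0.32  4.39]
```

Contact with the strip top comes at a nominal h of about -1.5 mm. I'll back off to a clearance of about 0.4 mm and start sliding.

{"api": "move_arm", "payload": {"steps": [[[0,0.0006,-0.0001,-0.001,0,0,0],[0,0.0075,-0.0001,0.003,0,0,0],[0,0.0144,-0.0001,0.007,0,0,0],[0,0.0214,-0.0001,0.011,0,0,0],[0,0.0283,-0.0001,0.015,0,0,0]]]}}

```text
t: 3.28
position: [0.52, 0.1352, 0.0423]
eef_rot: [-3.14, -0.522, -1.847]
force: [0.1, 0.4, 1.4]
width: 0.0004
gripper_force: 0.3
```

```bash
python3 -c "
from h import *
edge()"
```

```text
t 3.2833 edge s,lat,h mm [-6.53  0.11 -1.17] F [0.1  0.45 1.42]
```

Clear height and on line. Next I'll cross switch 1 and check that it tips.

{"api": "move_arm", "payload": {"steps": [[[0,0.0052,0,0.003,0,0,0],[0,0.0104,0,0.006,0,0,0],[0,0.0156,0,0.009,0,0,0],[0,0.0208,0,0.012,0,0,0],[0,0.026,0,0.015,0,0,0]]]}}

```text
t: 3.7
position: [0.5116, 0.1064, 0.0422]
eef_rot: [-3.141, -0.523, -1.847]
force: [-0.9, -0.3, 0.4]
width: 0.0002
gripper_force: 0.0
```

```bash
python3 -c "
from h import *
import cv2
edge()
b=cv2.resize(imaging.camera('side')[180:310,220:340],(552,598),interpolation=3)
cv2.imwrite('pics/s2.png',cv2.convertScaleAbs(b[:,:,::-1],alpha=1.6))"
```

```text
t 3.7 edge s,lat,h mm [23.49 -0.08 -1.3 ] F [-0.86 -0.29  0.41]
```

View pics/s2.png

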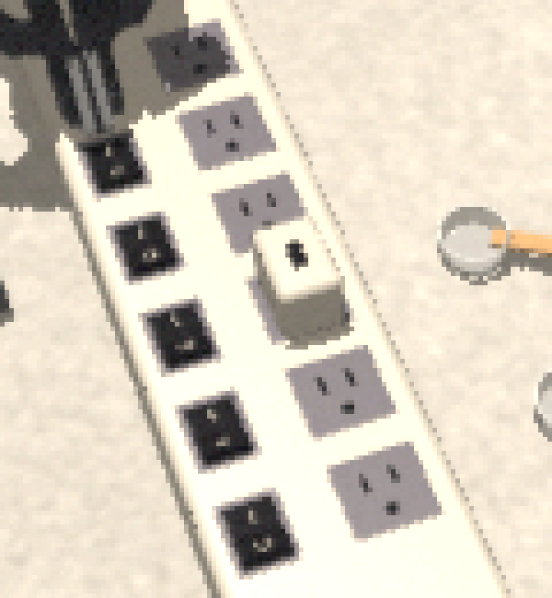

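The fingertips, at (95,130), are in line with the row, have passed switch 1 and reached switch 2. Carrying on.

{"api": "move_arm", "payload": {"steps": [[[0,0.007,0.0001,0.004,0,0,0],[0,0.0139,0.0001,0.008,0,0,0],[0,0.0208,0.0001,0.012,0,0,0],[0,0.0278,0.0001,0.016,0,0,0],[0,0.0347,0.0001,0.02,0,0,0]]]}}

```text
t: 4.17
position: [0.5015, 0.0686, 0.0425]
eef_rot: [-3.139, -0.521, -1.847]
force: [0.4, 0.5, 1.0]
width: -0.0
gripper_force: 0.0
```

{"api": "move_arm", "payload": {"steps": [[[0,0.007,0,0.004,0,0,0],[0,0.0139,0,0.008,0,0,0],[0,0.0208,0,0.012,0,0,0],[0,0.0278,0,0.016,0,0,0],[0,0.0347,0,0.02,0,0,0]]]}}

```text
t: 4.58
position: [0.491, 0.0304, 0.0424]
eef_rot: [-3.139, -0.52, -1.847]
force: [1.1, 8.5, 7.6]
width: 0.0002
gripper_force: 4.6
```

```bash
python3 -c "
from h import *
import cv2
edge()
b=cv2.resize(imaging.camera('top')[235:335,195:365],(782,460),interpolation=3)
cv2.imwrite('pics/t3.png',cv2.convertScaleAbs(b[:,:,::-1],alpha=1.6))"
```

```text
t 4.5833 edge s,lat,h mm [102.22   0.77  -1.06] F [1.09 8.51 7.6 ]
```

View pics/t3.png

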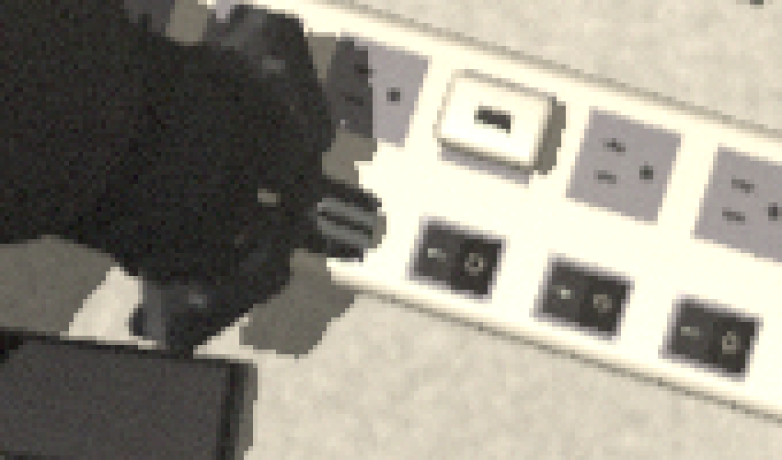

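The fingertips are centred on the row, at (350,225), and are pressing on rocker 3's ramp with about 8 N. The knuckles sit above and behind the tips, clear of the charger. Carrying on.

{"api": "move_arm", "payload": {"steps": [[[0,0.007,0.0005,0.004,0,0,0],[0,0.0139,0.001,0.008,0,0,0],[0,0.0208,0.001,0.012,0,0,0],[0,0.0278,0.001,0.016,0,0,0],[0,0.0347,0.001,0.02,0,0,0]]]}}

```text
t: 5.05
position: [0.4781, -0.0089, 0.0422]
eef_rot: [-3.14, -0.522, -1.847]
force: [-0.3, 0.8, 2.2]
width: -0.0001
gripper_force: 0.4
```

```bash
python3 -c "
from h import *
edge()"
```

```text
t 5.05 edge s,lat,h mm [143.49  -0.92  -1.27] F [-0.3   0.81  2.19]
```

{"api": "move_arm", "payload": {"steps": [[[0,0.007,0,0.004,0,0,0],[0,0.014,0,0.008,0,0,0],[0,0.0209,0,0.012,0,0,0],[0,0.0279,0,0.016,0,0,0],[0,0.0348,0,0.02,0,0,0]]]}}

```text
t: 5.47
position: [0.4669, -0.0477, 0.0421]
eef_rot: [-3.141, -0.523, -1.847]
force: [0.3, -0.1, -0.2]
width: 0.0001
gripper_force: 0.0
```

```bash
python3 -c "
from h import *
edge()"
```

```text
t 5.4667 edge s,lat,h mm [183.9   -1.16  -1.35] F [ 0.34 -0.08 -0.16]
```

{"api": "move_arm", "payload": {"steps": [[[0,0.007,-0.0005,0.004,0,0,0],[0,0.014,-0.0005,0.008,0,0,0],[0,0.0209,-0.0005,0.012,0,0,0],[0,0.0279,-0.0005,0.016,0,0,0],[0,0.0348,-0.0005,0.02,0,0,0]]]}}

```text
t: 5.88
position: [0.4565, -0.0863, 0.0422]
eef_rot: [-3.141, -0.523, -1.847]
force: [-0.1, -0.0, -0.9]
width: -0.0001
gripper_force: 0.0
```

{"api": "move_arm", "payload": {"steps": [[[0,0.007,0,0.004,0,0,0],[0,0.0139,0,0.008,0,0,0],[0,0.0208,0,0.012,0,0,0],[0,0.0278,0,0.016,0,0,0],[0,0.0347,0,0.02,0,0,0]]]}}

```text
t: 6.3
position: [0.4465, -0.1243, 0.0424]
eef_rot: [-3.139, -0.522, -1.847]
force: [-1.0, -0.1, -0.1]
width: -0.0
gripper_force: 0.0
```

```bash
python3 -c "
from h import *
edge()"
```

```text
t 6.3 edge s,lat,h mm [ 2.6318e+02  1.2000e-01 -1.1000e+00] F [-1.03 -0.08 -0.07]
```

{"api": "move_arm", "payload": {"steps": [[[0,0.007,0,0.004,0,0,0],[0,0.0139,0,0.008,0,0,0],[0,0.0173,0,0.01,0,0,0],[0,0.0373,0,-0.0246,0,0,0],[0,0.0573,0,-0.0592,0,0,0]]]}}

```text
t: 6.72
position: [0.4383, -0.1446, 0.1216]
eef_rot: [3.136, -0.526, -1.845]
force: [1.6, -0.7, 0.4]
width: -0.0003
gripper_force: 0.0
```

{"api": "move_arm", "payload": {"steps": [[[0,0.03,0,-0.03,0,0,0],[0,0.06,0,-0.05,0,0,0],[0,0.09,0,-0.06,0,0,0],[0,0.12,0,-0.06,0,0,0],[0,0.12,0,-0.06,0,0,0]]]}}

```text
t: 7.13
position: [0.4197, -0.2167, 0.2368]
eef_rot: [-3.136, -0.52, -1.851]
force: [0.6, 0.1, -0.7]
width: -0.0001
gripper_force: 0.0
```

```bash
python3 -c "
from h import *
import cv2
edge()
a=imaging.camera('top')[130:430,130:530]
cv2.imwrite('pics/t4.png',cv2.convertScaleAbs(cv2.resize(a,(800,600),interpolation=3)[:,:,::-1],alpha=1.6))
b=cv2.resize(imaging.camera('side')[160:320,200:410],(787,600),interpolation=3)
cv2.imwrite('pics/s4.png',cv2.convertScaleAbs(b[:,:,::-1],alpha=1.6))"
```

```text
t 7.1333 edge s,lat,h mm [359.4   -0.46 193.38] F [ 0.64  0.13 -0.69]
```

View pics/t4.png

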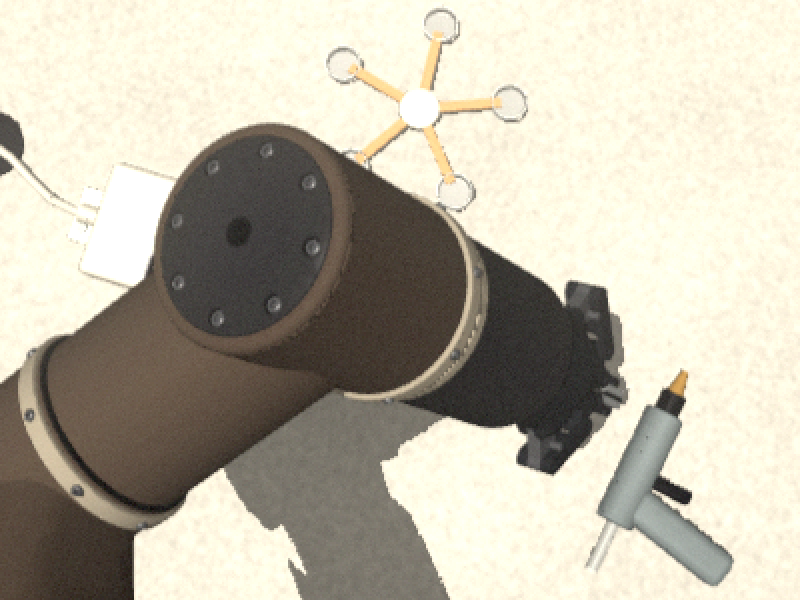

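View pics/s4.png

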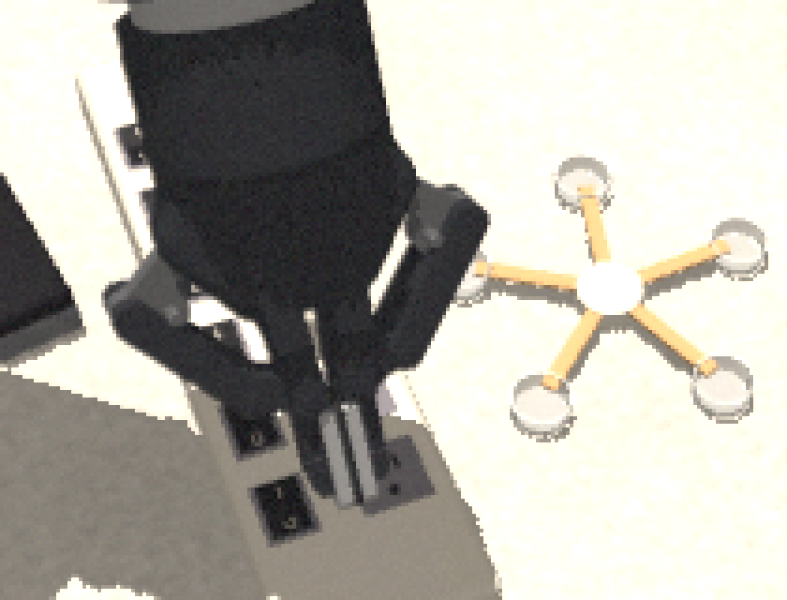

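The arm hides the row. The glue gun, at (650,470), and the wheel are undisturbed. I'll move clear.

{"api": "move_arm", "payload": {"steps": [[[0,0.284,0,0.083,0,0,0],[0,0.284,0,0.083,0,0,0],[0,0.284,0,0.083,0,0,0],[0,0.284,0,0.083,0,0,0],[0,0.284,0,0.083,0,0,0]]]}}

```text
t: 7.65
position: [0.3647, -0.4104, 0.2826]
eef_rot: [3.141, -0.523, -1.844]
force: [0.8, 0.3, 0.6]
width: -0.0002
gripper_force: 0.0
```

{"api": "move_arm", "payload": {"steps": [[[0,0.12,0,0.03,0,0,0],[0,0.12,0,0.03,0,0,0],[0,0.12,0,0.03,0,0,0],[0,0.12,0,0.03,0,0,0],[0,0.12,0,0.03,0,0,0]]]}}

```text
t: 8.07
position: [0.3318, -0.525, 0.3156]
eef_rot: [3.141, -0.522, -1.85]
force: [-0.7, 1.0, -0.6]
width: 0.0001
gripper_force: 0.0
```

```bash
python3 -c "
from h import *
import cv2
edge()
a=cv2.resize(imaging.camera('top')[235:335,195:365],(782,460),interpolation=3)
b=cv2.resize(imaging.camera('side')[180:310,220:340],(552,598),interpolation=3)
a=cv2.resize(a,(450,265));b=cv2.resize(b,(340,368))
o=np.zeros((368,800,3),np.uint8);o[:265,:450]=a;o[:,455:795]=b
cv2.imwrite('pics/f5.png',cv2.convertScaleAbs(o[:,:,::-1],alpha=1.5))"
```

```text
t 8.0667 edge s,lat,h mm [679.94  -1.04 272.14] F [-0.67  1.02 -0.62]
```

View pics/f5.png

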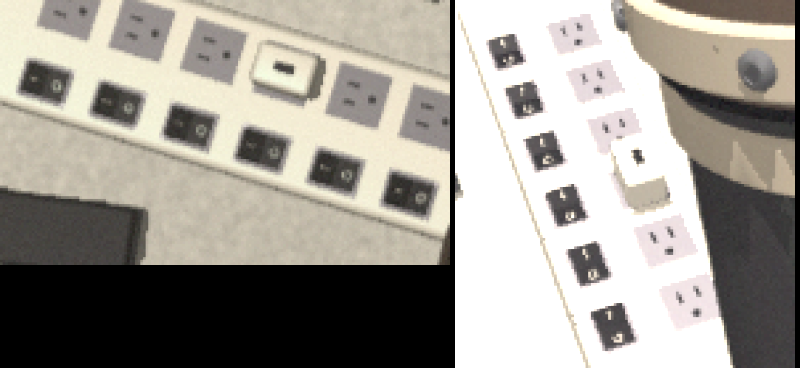

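All six look alike, and the charger is seated. I'll compare the shading of each rocker half before and after to confirm they flipped.

```bash
python3 - <<'E'
from h import *
import cv2
new=cv2.cvtColor(imaging.camera("top"),cv2.COLOR_RGB2GRAY).astype(float); old=cv2.imread("pics/top0.png",0).astype(float)
v=np.cross(up,u)
for k in range(6):
    o=[]
    for im in(old,new):
        for c in(-.007,.007):
            for lat in (-.006,.006):
                P=[P1+u*(.05*k+c+a)+v*(lat+b) for a in np.linspace(-.004,.004,5) for b in np.linspace(-.002,.002,4)]
                q=proj("top",P).astype(np.float32); o.append(cv2.remap(im,q[:,0].reshape(-1,1),q[:,1].reshape(-1,1),1).mean().round(1))
    print(k+1,"old on,on,off,off",*o[:4],"new",*o[4:])
# move of loose things
d=np.abs(new-old); 
for n,(x0,y0,x1,y1) in dict(eraser=(165,300,255,345),wheel=(290,130,400,240),gun=(420,310,500,425),charger=(288,248,320,275)).items(): print(n,d[y0:y1,x0:x1].mean(),(d[y0:y1,x0:x1]>30).sum())
E
```

```text
1 old on,on,off,off 43.8 49.3 35.3 36.2 new 38.3 45.4 60.2 56.3
2 old on,on,off,off 43.5 49.8 36.5 38.0 new 36.9 43.4 57.2 56.1
3 old on,on,off,off 42.8 49.2 35.0 39.1 new 35.7 45.3 57.0 56.4
4 old on,on,off,off 43.2 48.9 35.9 37.8 new 35.1 44.5 54.9 56.5
5 old on,on,off,off 41.6 47.8 35.7 39.0 new 34.5 42.5 54.4 54.3
6 old on,on,off,off 40.0 46.1 38.0 37.8 new 31.6 43.2 51.6 49.9
eraser 10.43358024691358 0
wheel 14.743223140495868 0
gun 55.138260869565215 7212
charger 15.42824074074074 0
```

```bash
python3 -c "
from bench import arm
print(arm.job_done())"
```

```text
the job is handed in; nothing more can be done
None
```

I ran the fingertip down the row from the cord end to the free end and handed the job in at about 8 s. Camera shading shows all six rockers flipped to off, and the charger, eraser and cup wheel did not move. The glue gun looked undisturbed when last seen; the arm hid it in the final picture. The largest force I read was about 11 N.

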